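# Wind the stone home on the proofing press

### The job

Fit the loose crank over the upright square shaft end of the small proofing press, down onto its collar, and wind it clockwise (seen from above) until the bed with the stone has run fully home, keeping the crank on the square all the way. Leave the crank fully seated on the shaft and let go of it, with the other things on the bench left where they are.

Things in the scene. Friction and masses are not known exactly. Their poses are not given: they have to be found in the camera images.
- crank: loose steel crank, 118 mm long, 0.35 to 0.53 kg. Origin: centre of the underside of its square hub (36 x 36 mm, 58 mm tall), z up. The underside has a square socket 20 x 20 mm, 32 mm deep, sides along the crank's x and y. A flat arm (24 mm wide, 12 mm thick, underside level with the hub's) runs along +x to the upright handle. Starts flat on the table left or right of the press, any yaw
- crank_hub (a point): middle of the hub's upper half, on its axis, 44 mm above the underside: plain flats 36 mm apart that can be gripped from above, fingers closing along the crank's y
- crank_handle (a point): middle of the crank's upright round wooden handle: 85 mm from the hub's axis along the crank's +x and 62 mm above the hub's underside. The handle is 27 mm in diameter, reaches from 18 to 92 mm above the hub's underside and spins freely on its pin: a gripper can hold it without turning while the crank goes round
- press: small grey iron proofing press, fixed. Origin: on the table under the vertical axis of the square shaft; z up. The shaft stands on a gearbox 100 x 100 mm, 85 mm tall. The bed runs along the press's +y on rails 250 mm beyond the shaft (press +x); a bridge 200 mm tall (y = 165 to 215 mm, x = 130 to 370 mm) spans it
- shaft_seat (a point): centre of the round steel collar (48 mm diameter, 95 mm above the table) at the foot of the square shaft: the hub's underside rests on it when the crank is fully seated (crank origin at this point)
- shaft_top (a point): top centre of the upright square shaft end: 18 x 18 mm, 30 mm tall above the collar, its top 6 mm tapering to 14 x 14 mm. The point is fixed to the press; the square's angle about the vertical differs at every start and is not measured: see it or feel for it (it fits every quarter turn, within about 6 degrees). The shaft is stiff (0.35 N m, 4 to 5 N at the handle) and stays where it is left
- bed (a joint): travel of the bed with its stone along the press's +y, in m: starts between 0 and 0.016; fully home at 0.105, where the drive stops hard. Each full turn of the shaft clockwise (seen from above) moves it +0.030, so 3 to 3.5 turns are needed
- roller: ink roller lying flat: black roller 110 mm long, 48 mm thick, wooden handle; 165 mm over all. Bystander; it may lie on the side of the press opposite the crank. Origin: its underside, to be left where it is
- bottle_big: brown glass bottle with red cap, 62 mm diameter, 125 mm tall. Bystander. Origin: its underside, to be left where it is
- bottle_small: brown glass bottle with red cap, 46 mm diameter, 90 mm tall. Bystander. Origin: its underside, to be left where it is
- carton: white carton 60 x 60 x 90 mm tall. Bystander. Origin: its underside, to be left where it is
- flat_box: flat blue box 60 x 150 x 25 mm. Bystander. Origin: its underside, to be left where it is
- spatula: ink spatula 200 mm long, lying. Bystander. Origin: its underside, to be left where it is
- brush_jar: glass jar 72 mm wide, 90 mm tall, with brushes standing in it up to 170 mm. Bystander. Origin: its underside, to be left where it is
Mind the look-alikes: they are no part of the job. Leave any green or purple look-alike of the crank alone.

How it is judged:
On the way, in this order (a step that is already met when the one before it is completed fails the run):
1. the crank is fully seated on the square shaft, upright, before the bed has been run in (distance between crank and shaft_seat below 0.007 m and angle between crank's own z axis and vertical below 0.12 rad and value of joint bed below 0.03 m), for 0.2 s.
2. the crank, still on the square, has wound the bed past two thirds of its way (value of joint bed above 0.07 m and not (distance between crank and shaft_seat above 0.02 m or angle between crank's own z axis and vertical above 0.35 rad)).
At the end, for the whole second after the job is handed in: the bed is home (travel over 101 of 105 mm), the crank is upright (within 7 degrees) and seated on the collar (origin within 7 mm of shaft_seat), released and at rest (value of joint bed above 0.101 m and distance between crank and shaft_seat below 0.007 m and angle between crank's own z axis and vertical below 0.12 rad and linear speed of crank below 0.02 m/s and contact force between the fingers and crank below 0.1 N); the robot touches nothing.
It fails at once if the crank rides up or tips off the square (over 20 mm or 20 degrees) once the bed has been wound past 30 mm (value of joint bed above 0.03 m and (distance between crank and shaft_seat above 0.02 m or angle between crank's own z axis and vertical above 0.35 rad)).
It fails at once if a bystander is shifted by more than 30 mm (distance of any of roller, bottle_big, bottle_small, carton, flat_box, spatula, brush_jar from where it was at the start of the episode above 0.03 m).
It also fails if it takes over 72 s, if anything falls off the work surface, if the arm or the gripper's body presses on something with over 40 N, if the wrist force passes 120 N, or if a joint passes its speed limit or range.

### The arm

A 7-joint arm with a two-finger parallel gripper is mounted at the origin on the work surface. World frame = base frame: x ahead of the robot, y to its left, z up, the work surface at z = 0. Lengths are in m, angles in rad, forces in N, time in s.
With the tool pointing down it reaches from about 0.425 to 0.8 m from the base axis. Payload 8.3 kg.
Tool frame: the origin (TCP) lies on the centre line of the jaws, within the pads' length; the fingertips stand 8 mm ahead of it and the grasp point (between the pads) lies 11 mm behind it; z points along the fingers, y is the line along which they close (so a half turn about z gives the same grasp; the last joint's range is limited). The gripper opens to 85 mm and grips with 20 to 120 N. Pads are 22 mm wide; open, the fingers measure 114 mm over their backs; the gripper's body (76 mm by 85 mm) begins 54 mm behind the grasp point. The pads swing forward as they close: fully open they stand 13 mm farther back than shut.
Start: joints at [-1.204, 0.383, 0.016, 1.37, -0.006, 1.388, -0.046], TCP at [0.26, 0.568, 0.239] pointing down, gripper open.
Joint ranges: [-2.95, 2.95], [-0.25, 2.06], [-1.52, 1.56], [0.18, 2.33], [-1.44, 4.58], [0.02, 2.06], [-3.01, 3.01]. Speed limits (rad/s): [2.39, 2.39, 3.01, 3.01, 3.14, 3.14, 3.14].

### API

Orientations are given as a unit quaternion [x, y, z, w].
In Python, from rig import arm gives the robot as it stands.
- The arm moves only by the tool servo_tool, never from a script. Its argument "motion" is one flat list of numbers, 7 for each row, row after row: the shift along the world's x, y, z in m, then the turn, a rotation vector about the world's x, y, z in degrees, then the closure, from -1 (fully open) to 1 (shut), so that 0 is half open. In form: [x, y, z, rx, ry, rz, jaw, x, y, z, rx, ry, rz, jaw, ...]. A call has 1 to 12 rows; each row is the pose to reach, as a shift and turn from the pose commanded when the call began; what a row does not reach only later rows make up. A row lasts 1/10 s, in which the tool goes at most 50 mm and 8.59 degrees, less where a joint would pass 70% of its speed; a pose out of reach is approached as far as the arm can. A call with a gripper value outside its range is refused whole. The fingers move at their own pace and stop on an object; "grip_force" is the grip in N (left out, the last holds). Time passes only in rows, so rows that repeat a pose let the fingers close. It gives the time, the measured TCP pose, the force, the opening and the grip force at its end, in the units of the state.
- arm.get_obs(): the state, without advancing time (a new reading comes with each control period).
- arm.get_image(name): name is "scene" or "top" or "wrist"; returns the picture (420x560x3 uint8, blue, green, red); there is no depth.
- arm.camera_params(name): a dict with "K" (3x3 intrinsics, pixels), "R" (3x3) and "t" (3): a world point X has camera coordinates R X + t; the wrist camera has in their place "mount" (4x4, takes a point from camera to tool coordinates, whose origin is the TCP and whose axes are the flange's). Camera axes: x right, y down, z forward; pixel columns grow to the right and rows downward; lengths in m; the calibration is good to about 2 mm. A picture is of the moment at which its call begins: read the wrist's pose just before it. camera_params takes no time and is no camera call.
- arm.close_job(): hands the job in; it is judged then, once.
The state is a dict: "time": time; "q": joint angles; "qvel": joint speeds; "tau": joint torques, N m; "tool_pos": TCP position; "ee_rot": TCP orientation; "wrist_force": force on the tool from outside, world axes, zero at the start; "torque": the same for the moment, N m; "finger_gap": finger opening in m; "gripper_force": force on a finger pad.
Only numpy, scipy, OpenCV 4.12 (cv2) and the standard library are available. Lean on these libraries where they do the work, as an engineer would, in place of code of your own. Each camera call takes 0.05 s, during which the arm holds its last target. There are 200 camera calls.

## Working session

There is one attempt and no reset: what is moved stays moved. The work goes in short steps, Python scripts to look and compute and a tool call to move; the robot and the scene stay as the last step left them, time stands still between calls to the robot, and variables do not carry over. Pictures are saved under pics/ and viewed, at most 10 in all, crops included, and the job is handed in when it is done.

Besides the shell and the picture viewer there is one more tool, called after ">>>" in YAML: its name, and indented under it one key for each argument. servo_tool: Moves the arm, as the interface text tells. Its arguments: {"type":"object","properties":{"motion":{"type":"array","items":{"type":"number"}},"grip_force":{"type":"number"}},"required":["motion"]}

```bash
mkdir -p pics; ls; cat > h.py <<'E'
import numpy as np, cv2
from rig import arm
def proj(n,X):
    c=arm.camera_params(n);p=np.array(c["R"])@np.array(X,float)+np.array(c["t"]).ravel();u=np.array(c["K"])@p;return u[:2]/u[2]
def ray(n,uv,z,c=None):
    c=c or arm.camera_params(n);R=np.array(c["R"]);t=np.array(c["t"]).ravel()
    o=-R.T@t;d=R.T@np.linalg.inv(np.array(c["K"]))@np.array([uv[0],uv[1],1.0]);return o+d*(z-o[2])/d[2]
E
python3 - <<'E'
from h import *
for n in("scene","top"):
    im=arm.get_image(n);cv2.imwrite(f"pics/{n}0.png",im);c=arm.camera_params(n);print(n,-np.array(c["R"]).T@np.array(c["t"]).ravel())
print(arm.get_obs())
E
```

```text
pics
scene [1.13458534 0.89873619 0.76859318]
top [0.3553509  0.0040986  1.63969088]
{'time': 0.1, 'q': array([-1.20389901,  0.38417353,  0.01636921,  1.37106379, -0.0063153 ,
        1.3881916 , -0.04652038]), 'qvel': array([ 0.00097514, -0.00044455, -0.0005262 , -0.0011037 ,  0.00010792,
       -0.00227   , -0.00041715]), 'tau': array([ 3.19143757e-03, -6.29121637e+01,  8.47400073e-01, -3.72757065e+01,
        1.66380027e-02,  1.04186306e-02, -6.58720251e-05]), 'tool_pos': array([0.26020181, 0.56777196, 0.23836   ]), 'ee_rot': array([ 2.13226084e-01,  9.77002476e-01, -8.74323145e-04, -1.85835854e-04]), 'wrist_force': array([0.2091203 , 0.86078029, 0.19423282]), 'torque': array([-0.00500042, -0.03412351, -0.03598353]), 'gripper_force': 0.0, 'finger_gap': 0.08536382120568263}
```

View pics/top0.png

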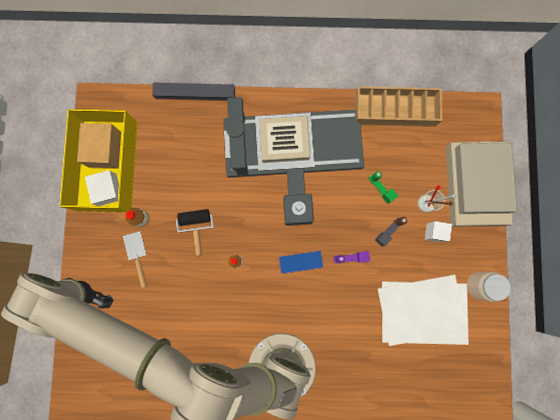

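View pics/scene0.png

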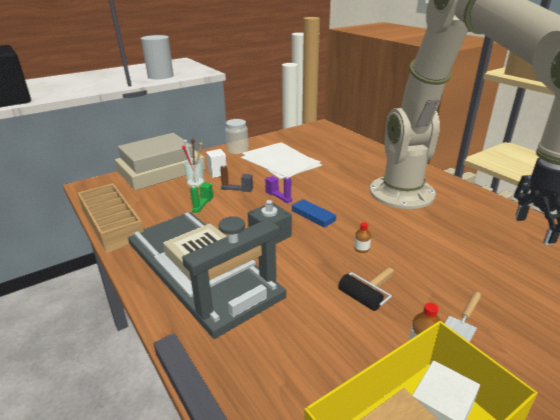

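The top view shows the robot at the bottom (pixel 282,365), with world x pointing up and y pointing left. The press gearbox with its round collar is at (298,208). Possible cranks are:
- dark steel with a wooden handle, about (391,232)
- green look-alike, (382,187)
- purple look-alike, (352,258)

The steel one matches the description, so I choose it. I'll check it in a close crop and measure it along with the shaft.

```bash
python3 - <<'E'
from h import *
im=cv2.imread("pics/top0.png")
a=cv2.resize(im[200:260,365:435],None,fx=5.7,fy=5.7,interpolation=cv2.INTER_CUBIC)
b=cv2.resize(im[180:240,265:335],None,fx=5.7,fy=5.7,interpolation=cv2.INTER_CUBIC)
s=cv2.imread("pics/scene0.png")
c=cv2.resize(s[150:210,205:275],None,fx=5.7,fy=5.7,interpolation=cv2.INTER_CUBIC)[:250]
d=cv2.resize(s[190:250,235:305],None,fx=5.7,fy=5.7,interpolation=cv2.INTER_CUBIC)[:250]
cv2.imwrite("pics/c1.png",np.vstack([np.hstack([a,b]),np.hstack([c,d])]))
for n,uv,z in[("hub",(384,239),.058),("handle",(404,221),.092),("shaft",(298,208),.125)]: print(n,ray("top",uv,z))
print(ray("scene",(269,206),.125),ray("scene",(246,178),.058),ray("scene",(224,168),.092))
E
```

```text
hub [ 0.45095054 -0.34607549  0.058     ]
handle [ 0.51211399 -0.40704807  0.092     ]
shaft [ 0.5438505  -0.04278018  0.125     ]
[ 0.56173005 -0.01888014  0.125     ] [ 0.46246964 -0.33082284  0.058     ] [ 0.51980459 -0.38768173  0.092     ]
```

View pics/c1.png

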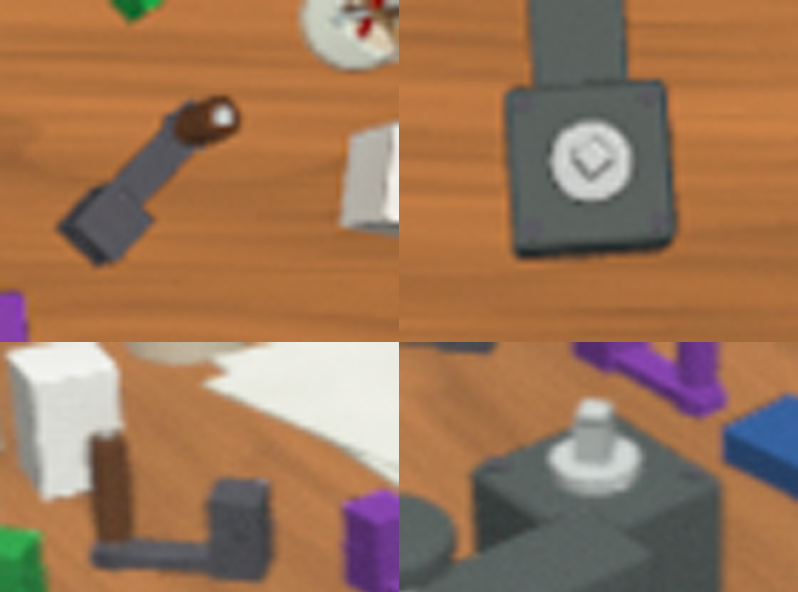

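The crop confirms the steel crank: dark hub and arm, and a brown handle. In the top view the hub top is at (384.6,239) and the handle top at (404.1,220.4). The shaft's square sits on the gearbox as a diamond at (299.1,207.5).

```bash
cat >> h.py <<'E'
def tri(a,b):
    A=[];B=[]
    for n,uv in(("top",a),("scene",b)):
        c=arm.camera_params(n);P=np.array(c["K"])@np.c_[np.array(c["R"]),np.array(c["t"]).ravel()]
        for i in(0,1):
            r=uv[i]*P[2]-P[i];r=r/np.linalg.norm(r[:3]);A.append(r[:3]);B.append(-r[3])
    return np.linalg.lstsq(np.array(A),np.array(B),rcond=None)[0]
E
python3 - <<'E'
from h import *
for n,a,b,z in[("hub",(384.6,239),(247.1,176.3),.058),("handle",(404.1,220.4),(223.6,166.5),.092),("shaft",(299.1,207.5),(269.7,202.3),.125)]: print(n,tri(a,b),ray("top",a,z),ray("scene",b,z))
print(arm.camera_params("wrist"))
E
```

```text
hub [ 0.44986309 -0.34798749  0.05441824] [ 0.45100224 -0.34816077  0.058     ] [ 0.45223522 -0.34038781  0.058     ]
handle [ 0.51317009 -0.40735287  0.08880891] [ 0.51418382 -0.40740622  0.092     ] [ 0.51508992 -0.39980815  0.092     ]
shaft [ 0.54467099 -0.04542667  0.11945121] [ 0.54563418 -0.04644022  0.125     ] [ 0.54831776 -0.03582516  0.125     ]
{'K': array([[364.97396433,   0.        , 276.98201373],
       [  0.        , 364.97396433, 207.75097615],
       [  0.        ,   0.        ,   1.        ]]), 'mount': array([[-1.62162301e-04, -9.64360893e-01, -2.64590327e-01,
         6.69436989e-02],
       [ 9.99999914e-01, -5.54324637e-05, -4.10844145e-04,
         4.28463324e-04],
       [ 3.81535133e-04, -2.64590370e-01,  9.64360820e-01,
        -1.34162455e-01],
       [ 0.00000000e+00,  0.00000000e+00,  0.00000000e+00,
         1.00000000e+00]])}
```

>>> servo_tool:
  motion: [0.03, -0.04, 0, 0, 0, 0, -1, 0.06, -0.08, 0, 0, 0, -3, -1, 0.09, -0.12, 0, 0, 0, -6, -1, 0.12, -0.16, 0, 0, 0, -9, -1, 0.15, -0.2, 0, 0, 0, -12, -1, 0.18, -0.24, 0, 0, 0, -15, -1, 0.21, -0.28, 0, 0, 0, -18, -1, 0.24, -0.32, 0, 0, 0, -20, -1, 0.25, -0.37, 0, 0, 0, -20, -1, 0.26, -0.42, 0, 0, 0, -20, -1, 0.27, -0.47, 0, 0, 0, -20, -1, 0.275, -0.52, 0, 0, 0, -20, -1]

```text
time: 1.3
tool_pos: [0.535, 0.0493, 0.2389]
ee_rot: [0.38, 0.925, -0.0, -0.0]
wrist_force: [0.7, -0.1, 0.1]
finger_gap: 0.0855
gripper_force: 0.0
```

>>> servo_tool:
  motion: [0.005, -0.045, 0, 0, 0, 0, -1, 0.01, -0.09, 0, 0, 0, 0, -1, 0.01, -0.09, 0, 0, 0, 0, -1, 0.01, -0.09, 0, 0, 0, 0, -1, 0.01, -0.09, 0, 0, 0, 0, -1]

```text
time: 1.8
tool_pos: [0.5449, -0.0373, 0.2389]
ee_rot: [0.379, 0.925, 0.0, -0.001]
wrist_force: [0.1, 0.7, 1.1]
finger_gap: 0.0854
gripper_force: 0.0
```

```bash
cat >> h.py <<'E'
from scipy.spatial.transform import Rotation as Ro
def wcam(o):
    c=arm.camera_params("wrist");M=np.array(c["mount"]);Rt=Ro.from_quat(o["ee_rot"]).as_matrix()
    Rw=Rt@M[:3,:3];p=Rt@M[:3,3]+o["tool_pos"]
    return dict(K=c["K"],R=Rw.T,t=-Rw.T@p)
def wproj(c,X):
    u=np.array(c["K"])@(c["R"]@np.array(X)+c["t"]);return u[:2]/u[2]
E
python3 - <<'E'
from h import *
o=arm.get_obs();im=arm.get_image("wrist");cv2.imwrite("pics/w1.png",im);np.save("w1.npy",o,allow_pickle=True)
print(o["time"],o["tool_pos"],o["ee_rot"],o["q"]);c=wcam(o);print(wproj(c,[.545,-.044,.125]))
E
```

```text
1.8 [ 0.54490856 -0.03728983  0.23887641] [ 3.78913834e-01  9.25431803e-01  1.02658650e-04 -5.23981717e-04] [-0.37966356  0.22197844  0.46453483  1.60771605 -0.10210215  1.33688773
  0.89238324]
[269.92333252 213.05144811]
```

View pics/w1.png

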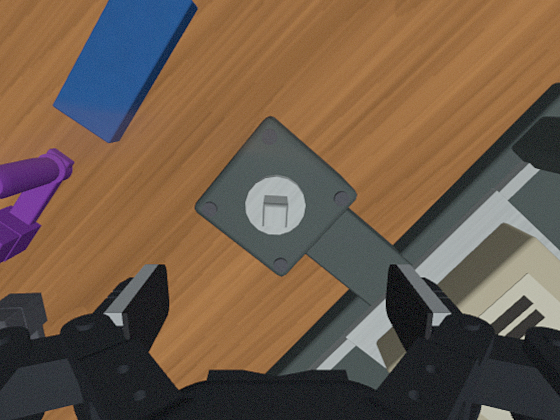

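The wrist view shows the collar at (275,206). The square shaft has its top near (275,199), roughly aligned with the image axes. I'll zoom in to get the square's angle.

```bash
python3 - <<'E'
from h import *
im=cv2.imread("pics/w1.png");o=np.load("w1.npy",allow_pickle=True).item();c=wcam(o)
cv2.imwrite("pics/c2.png",cv2.resize(im[165:245,235:315],None,fx=7,fy=7,interpolation=cv2.INTER_CUBIC))
g=cv2.cvtColor(im,cv2.COLOR_BGR2GRAY)
m=((g>140)).astype(np.uint8)[165:245,235:315]
cs,_=cv2.findContours(m,0,2);k=max(cs,key=cv2.contourArea);e=cv2.fitEllipse(k);ce=np.array(e[0])+[235,165];print(e,ce,ray("w",ce,.095,c))
E
```

```text
((39.98038101196289, 40.22758483886719), (56.8278694152832, 59.06928634643555), 85.77180480957031) [274.98038101 205.22758484] [ 0.54898063 -0.04316579  0.095     ]
```

View pics/c2.png

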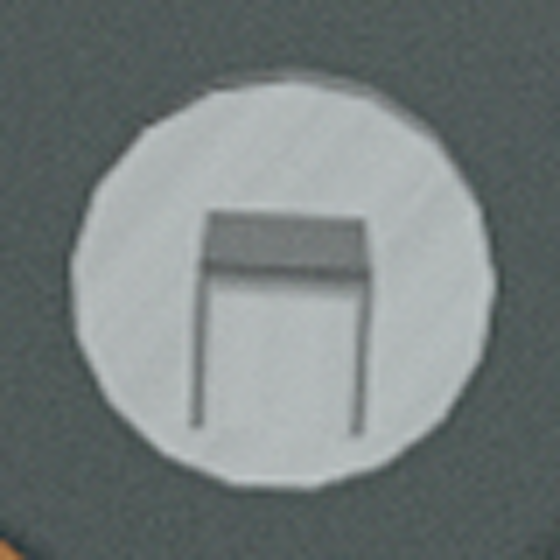

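The dark band is the shaft's side face nearest the camera nadir, and its foot edge runs (208,212) to (365,218) in the crop. The bright area below it is the top face, bounded by dark taper sides at x≈200 and x≈362. The square is turned about 2–4° clockwise in the image.

```bash
python3 - <<'E'
from h import *
o=np.load("w1.npy",allow_pickle=True).item();c=wcam(o)
f=lambda p,z:ray("w",np.array(p)/7+[235-.43,165-.43],z,c)
for a,b,z in[((208,212),(365,218),.095),((203,268),(371,273),.119),((205,280),(195,428),.123),((368,275),(356,435),.123)]:
    A,B=f(a,z),f(b,z);d=B-A;print(A[:2],B[:2],np.hypot(*d[:2]),np.degrees(np.arctan2(d[1],d[0]))%90)
print("top centre",f((281,354),.125))
R=Ro.from_quat(o["ee_rot"]).as_matrix();print("tool x ang,y ang",[np.degrees(np.arctan2(R[1,i],R[0,i])) for i in(0,1)])
hub=np.array([.4510,-.3465]);ha=np.array([.514,-.4055]);d=ha-hub;print(np.hypot(*d),np.degrees(np.arctan2(d[1],d[0])))
E
```

```text
[ 0.53713516 -0.04323334] [ 0.54993593 -0.03120287] 0.01756678004581708 43.22318982135755
[ 0.537531   -0.04318356] [ 0.55001587 -0.03124812] 0.017272145369709842 43.71112317217566
[ 0.53792957 -0.04309017] [ 0.54832729 -0.05497619] 0.015792087377268667 41.17898465502838
[ 0.54912724 -0.03095996] [ 0.56048456 -0.04369513] 0.01706379725094453 41.726818199407255
top centre [ 0.54847349 -0.04266703  0.125     ]
tool x ang,y ang [np.float64(135.46714856790067), np.float64(45.467160997716704)]
0.08631338250816038 -43.12212255271467
```

Shaft centre is about (0.549, −0.043), with its square at about 42.5° (mod 90). Crank yaw is about −43°. Next I go over the crank.

>>> servo_tool:
  motion: [-0.012, -0.04, 0, 0, 0, 0, -1, -0.024, -0.08, 0, 0, 0, 0, -1, -0.036, -0.12, 0, 0, 0, 0, -1, -0.048, -0.16, -0.01, 0, 0, 0, -1, -0.06, -0.2, -0.03, 0, 0, 0, -1, -0.072, -0.24, -0.05, 0, 0, 0, -1, -0.084, -0.28, -0.06, 0, 0, 0, -1, -0.094, -0.309, -0.07, 0, 0, 0, -1, -0.094, -0.309, -0.07, 0, 0, 0, -1, -0.094, -0.309, -0.07, 0, 0, 0, -1]

```text
time: 2.85
tool_pos: [0.4514, -0.3468, 0.1688]
ee_rot: [0.379, 0.925, 0.0, -0.001]
wrist_force: [-0.1, 0.5, 0.0]
finger_gap: 0.0858
gripper_force: 0.0
```

```bash
python3 - <<'E'
from h import *
o=arm.get_obs();im=arm.get_image("wrist");cv2.imwrite("pics/w2.png",im);np.save("w2.npy",o,allow_pickle=True)
print(o["time"],o["tool_pos"],o["q"]);c=wcam(o);print(wproj(c,[.451,-.3465,.058]),wproj(c,[.514,-.4055,.092]))
E
```

```text
2.85 [ 0.45139575 -0.34682994  0.16882873] [ 0.09283877  0.35067918  0.64026476  1.65313278 -0.22098761  1.21242619
  1.57458662]
[276.49406842 206.98295642] [279.78107194 344.93339239]
```

View pics/w2.png

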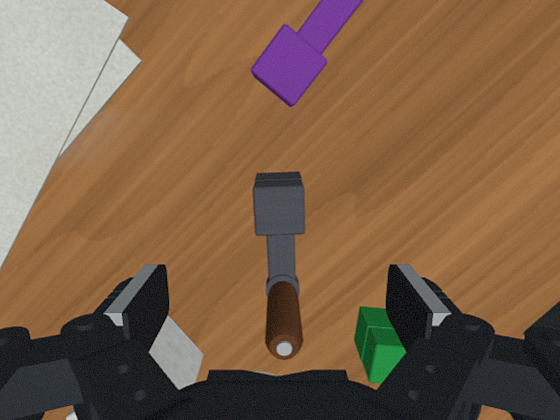

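The hub top is at about (279,208) and the handle top at (284,348). The green hub is at about (372,325) and the carton edge at about (185,345). I'll check clearances for the open fingers.

```bash
python3 - <<'E'
from h import *
im=cv2.imread("pics/w2.png");o=np.load("w2.npy",allow_pickle=True).item();c=wcam(o)
g=cv2.cvtColor(im,cv2.COLOR_BGR2HSV)
m=((g[...,1]<60)&(g[...,2]<90)).astype(np.uint8);m[:165]=0;m[237:]=0;m[:,:235]=0;m[:,325:]=0
x,y,w,h=cv2.boundingRect(m);print(x,y,w,h,"rows",[(r,np.flatnonzero(m[r])[[0,-1]]) for r in range(170,237,6) if m[r].any()])
H=ray("w",(279.3,208.5),.058,c);K=ray("w",(284,348),.092,c);d=(K-H)[:2];print(H,K,np.hypot(*d),np.degrees(np.arctan2(d[1],d[0])))
R=Ro.from_quat(o["ee_rot"]).as_matrix()
for p,z in[((360,308),.058),((366,380),.058),((358,345),.058),((160,315),.09),((204,355),.09)]: print("tool xy",p,(R.T@(ray("w",p,z,c)-H))[:2])
E
```

```text
253 172 52 65 rows [(176, array([256, 300])), (182, array([255, 301])), (188, array([255, 303])), (194, array([254, 303])), (200, array([254, 303])), (206, array([254, 303])), (212, array([254, 303])), (218, array([255, 303])), (224, array([255, 303])), (230, array([256, 304])), (236, array([267, 293]))]
[ 0.4531512  -0.34587743  0.058     ] [ 0.51767666 -0.40515018  0.092     ] 0.08761731209436811 -42.57042235352063
tool xy (360, 308) [-0.07765634  0.06084013]
tool xy (366, 380) [-0.14213638  0.06948972]
tool xy (358, 345) [-0.10982586  0.061213  ]
tool xy (160, 315) [-0.06386897 -0.0786054 ]
tool xy (204, 355) [-0.0945371  -0.05125928]
```

>>> servo_tool:
  motion: [0.0015, 0.0007, -0.04, 0, 0, 1.5, -1, 0.0015, 0.0007, -0.08, 0, 0, 1.5, -1, 0.0015, 0.0007, -0.115, 0, 0, 1.5, -1, 0.0015, 0.0007, -0.135, 0, 0, 1.5, -1, 0.0015, 0.0007, -0.135, 0, 0, 1.5, 0, 0.0015, 0.0007, -0.135, 0, 0, 1.5, 1, 0.0015, 0.0007, -0.135, 0, 0, 1.5, 1, 0.0015, 0.0007, -0.135, 0, 0, 1.5, 1, 0.0015, 0.0007, -0.135, 0, 0, 1.5, 1, 0.0015, 0.0007, -0.135, 0, 0, 1.5, 1]
  grip_force: 70

```text
time: 3.9
tool_pos: [0.454, -0.3474, 0.0364]
ee_rot: [0.367, 0.93, 0.0, 0.002]
wrist_force: [-0.0, 1.5, 5.4]
finger_gap: 0.0348
gripper_force: 71.5
```

>>> servo_tool:
  motion: [0, 0, 0.03, 0, 0, 0, 1, 0, 0, 0.075, 0, 0, 0, 1, 0, 0, 0.12, 0, 0, 0, 1, 0.0, 0.02, 0.155, 0, 0, -1, 1, 0.016, 0.06, 0.165, 0, 0, -2, 1, 0.032, 0.1, 0.165, 0, 0, -3, 1, 0.048, 0.145, 0.165, 0, 0, -4, 1, 0.064, 0.19, 0.165, 0, 0, -4.5, 1, 0.08, 0.235, 0.165, 0, 0, -4.5, 1, 0.09, 0.275, 0.165, 0, 0, -4.5, 1, 0.096, 0.303, 0.165, 0, 0, -4.5, 1, 0.096, 0.303, 0.165, 0, 0, -4.5, 1]

```text
time: 5.1
tool_pos: [0.549, -0.0373, 0.199]
ee_rot: [0.4, 0.917, 0.001, -0.001]
wrist_force: [-0.7, -0.3, -4.5]
finger_gap: 0.0347
gripper_force: 71.7
```

>>> servo_tool:
  motion: [0, 0, 0, 0, 0, 0, 1, 0, 0, 0, 0, 0, 0, 1]

```text
time: 5.3
tool_pos: [0.5481, -0.0453, 0.1995]
ee_rot: [0.405, 0.915, -0.0, 0.0]
wrist_force: [-0.4, -0.1, -4.7]
finger_gap: 0.0353
gripper_force: 71.7
```

```bash
python3 - <<'E'
from h import *
o=arm.get_obs();print(o["time"],o["tool_pos"],o["ee_rot"],o["wrist_force"],o["torque"],o["finger_gap"])
w=arm.get_image("wrist");s=arm.get_image("scene")
cv2.imwrite("pics/w3.png",np.hstack([cv2.resize(w,(400,300)),cv2.resize(s[120:270,180:380],(400,300),interpolation=cv2.INTER_CUBIC)]))
E
```

```text
5.3 [ 0.5481064  -0.04534249  0.19945696] [ 4.04569025e-01  9.14507422e-01 -2.79657643e-04  3.33944583e-05] [-0.37653609 -0.06052179 -4.74534072] [ 0.06753176  0.04301604 -0.05479135] 0.03531186507479997
```

View pics/w3.png

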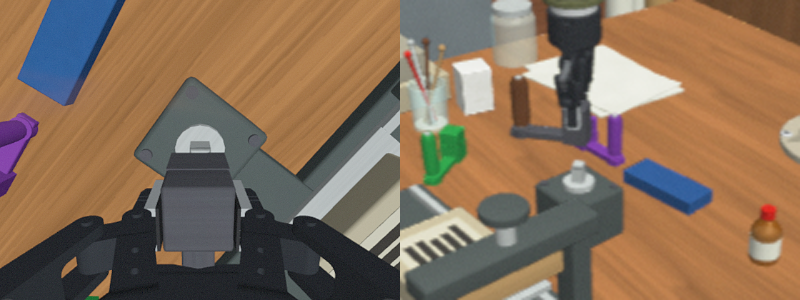

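The crank is held level over the shaft. The hub's lower front edge shows at about (199,153) in the left half, with the collar just beyond it. I'll check the hub offset from that edge.

```bash
python3 - <<'E'
from h import *
o=arm.get_obs();c=wcam(o);w=cv2.imread("pics/w3.png")[:,:400]
R=Ro.from_quat(o["ee_rot"]).as_matrix();T=o["tool_pos"]
g=cv2.cvtColor(w,cv2.COLOR_BGR2GRAY);print("col",[(y,int(g[y,180:220].mean())) for y in range(140,196,2)])
for off in(-.004,-.002,0,.002,.004):
  print(off,[ (wproj(c,T+R@np.array([off+.018,0,zz]))*(400/560.)).round(1) for zz in(.0364,-.0216)],(wproj(c,T+R@np.array([off-.018,0,-.0216]))*(400/560.)).round(1))
print((wproj(c,[.549,-.043,.095])*400/560).round(1))
E
```

```text
col [(140, 192), (142, 162), (144, 163), (146, 163), (148, 151), (150, 177), (152, 153), (154, 58), (156, 61), (158, 60), (160, 60), (162, 60), (164, 58), (166, 60), (168, 69), (170, 60), (172, 57), (174, 58), (176, 60), (178, 60), (180, 61), (182, 61), (184, 61), (186, 65), (188, 84), (190, 90), (192, 92), (194, 91)]
-0.004 [array([197.3, 157.3]), array([197., 194.])] [197.1 259.1]
-0.002 [array([197.3, 154.5]), array([197., 190.])] [197.  255.8]
0 [array([197.3, 151.6]), array([197. , 186.1])] [197.  252.4]
0.002 [array([197.3, 148.8]), array([197. , 182.1])] [197.  248.9]
0.004 [array([197.3, 146. ]), array([197. , 178.1])] [197.  245.5]
[200.  148.6]
```

>>> servo_tool:
  motion: [0, 0.0017, -0.015, 0, 0, 0, 1, 0, 0.0017, -0.03, 0, 0, 0, 1, 0, 0.0017, -0.036, 0, 0, 0, 1, 0, 0.0017, -0.041, 0, 0, 0, 1, 0, 0.0017, -0.045, 0, 0, 0, 1, 0, 0.0017, -0.045, 0, 0, 0, 1]

```text
time: 6.0
tool_pos: [0.5487, -0.0427, 0.1543]
ee_rot: [0.404, 0.915, -0.0, 0.0]
wrist_force: [0.4, -0.4, -3.8]
finger_gap: 0.0349
gripper_force: 71.7
```

>>> servo_tool:
  motion: [0, 0, -0.006, 0, 0, 0, 1, 0, 0, -0.012, 0, 0, 0, 1, 0, 0, -0.018, 0, 0, 0, 1, 0, 0, -0.022, 0, 0, 0, 1, 0, 0, -0.024, 0, 0, 0, 1, 0, 0, -0.024, 0, 0, 0, 1]

```text
time: 6.6
tool_pos: [0.5488, -0.0426, 0.1314]
ee_rot: [0.404, 0.915, 0.0, 0.0]
wrist_force: [-2.8, -1.3, 5.9]
finger_gap: 0.0353
gripper_force: 72.9
```

>>> servo_tool:
  motion: [0, 0, 0, 0, 0, 0, 0, 0, 0, 0, 0, 0, 0, -1, 0, 0, 0, 0, 0, 0, -1, 0, 0, 0, 0, 0, 0, -1, 0, 0, 0.04, 0, 0, 0, -1, 0, 0, 0.085, 0, 0, 0, -1, 0.02, -0.022, 0.095, 0, 0, 0, -1, 0.04, -0.044, 0.095, 0, 0, 0, -1, 0.057, -0.063, 0.095, 0, 0, 0, -1, 0.057, -0.063, 0.095, 0, 0, 0, -1, 0.057, -0.063, 0.095, 0, 0, 0, -1]

```text
time: 7.7
tool_pos: [0.6054, -0.1056, 0.2248]
ee_rot: [0.404, 0.915, -0.0, -0.0]
wrist_force: [-0.5, 0.1, -1.1]
finger_gap: 0.0857
gripper_force: 0.0
```

```bash
python3 - <<'E'
from h import *
o=arm.get_obs();print(o["time"],o["tool_pos"],o["ee_rot"],o["q"],o["finger_gap"])
w=arm.get_image("wrist");s=arm.get_image("scene");t=arm.get_image("top");cv2.imwrite("pics/t4.png",t)
print((wproj(wcam(o),[.606,-.1055,.187])*400/560).round(1))
cv2.imwrite("pics/w4.png",np.hstack([cv2.resize(w,(400,300)),cv2.resize(s[120:270,180:380],(400,300),interpolation=cv2.INTER_CUBIC)]))
E
```

```text
7.7 [ 0.60542131 -0.10556144  0.22475667] [ 4.04167504e-01  9.14684840e-01 -2.95002670e-04 -4.30778398e-04] [-0.2674093   0.39764346  0.53151949  1.44272754 -0.20180298  1.35674729
  1.01161809] 0.0857401697412154
[198.1 176.2]
```

View pics/w4.png

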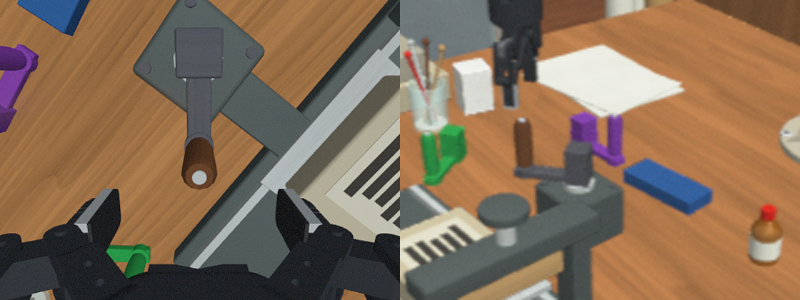

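The crank sits on the collar. The handle top is at (200,178) in the left half, where (198,176) was predicted, so I can grip the handle.

>>> servo_tool:
  motion: [0.0005, -0.0005, -0.04, 0, 0, 0, -1, 0.0005, -0.0005, -0.075, 0, 0, 0, -1, 0.0005, -0.0005, -0.079, 0, 0, 0, -1, 0.0005, -0.0005, -0.079, 0, 0, 0, 0, 0.0005, -0.0005, -0.079, 0, 0, 0, 1, 0.0005, -0.0005, -0.079, 0, 0, 0, 1, 0.0005, -0.0005, -0.079, 0, 0, 0, 1, 0.0005, -0.0005, -0.079, 0, 0, 0, 1, 0.0005, -0.0005, -0.079, 0, 0, 0, 1]
  grip_force: 40

```text
time: 8.75
tool_pos: [0.6069, -0.1062, 0.1475]
ee_rot: [0.404, 0.915, 0.0, 0.001]
wrist_force: [1.4, -0.2, 4.9]
finger_gap: 0.0257
gripper_force: 39.2
```

```bash
cat > wind.py <<'E'
import sys,numpy as np
from h import arm
a0,step,n=map(float,sys.argv[1:4]); n=int(n)
C=np.array([.5487,-.0428]);r=.085
o=arm.get_obs();p=o["tool_pos"][:2];d=p-C;print("ang",np.degrees(np.arctan2(d[1],d[0])),"r",np.hypot(*d),o["tool_pos"],o["wrist_force"].round(1),o["torque"].round(2),o["finger_gap"],o["q"].round(2))
A=np.radians(a0);P=lambda a:r*np.array([np.cos(a),np.sin(a)])
for k in range(1,n+1):print((P(A-np.radians(step*k))-P(A)).round(4))
E
python3 wind.py -47.6 15 12
```

```text
ang -47.42620448996793 r 0.08606390571516909 [ 0.60692561 -0.10617803  0.14753584] [ 1.4 -0.2  4.9] [-0.14 -0.21 -0.02] 0.025741115244878494 [-0.26  0.45  0.51  1.55 -0.23  1.2   1.04]
[-0.0182 -0.0127]
[-0.0391 -0.0202]
[-0.0612 -0.0221]
[-0.083  -0.0183]
[-0.1031 -0.0088]
[-0.1201  0.0055]
[-0.1328  0.0237]
[-0.1403  0.0445]
[-0.1422  0.0666]
[-0.1383  0.0885]
[-0.1289  0.1086]
[-0.1146  0.1255]
```

>>> servo_tool:
  motion: [-0.018, -0.0127, 0, 0, 0, 0, 1, -0.039, -0.0202, 0, 0, 0, 0, 1, -0.061, -0.0221, 0, 0, 0, 0, 1, -0.083, -0.0183, 0, 0, 0, 0, 1, -0.083, -0.0183, 0, 0, 0, 0, 1]

```text
time: 9.25
tool_pos: [0.5219, -0.1249, 0.1475]
ee_rot: [0.404, 0.915, 0.0, 0.001]
wrist_force: [-2.7, -3.5, 6.9]
finger_gap: 0.0263
gripper_force: 40.2
```

```bash
python3 wind.py -107.6 15 12
```

```text
ang -108.07779578508485 r 0.08637022142386029 [ 0.52189863 -0.12490665  0.14747878] [-2.7 -3.5  6.9] [-0.66  0.51 -0.01] 0.026302322742794634 [-0.28  0.28  0.54  1.77 -0.16  1.14  1.05]
[-0.0201  0.0094]
[-0.0371  0.0237]
[-0.0498  0.0419]
[-0.0573  0.0628]
[-0.0592  0.0849]
[-0.0553  0.1067]
[-0.0459  0.1268]
[-0.0316  0.1438]
[-0.0134  0.1565]
[0.0074 0.164 ]
[0.0296 0.1659]
[0.0514 0.162 ]
```

>>> servo_tool:
  motion: [-0.0201, 0.0094, 0, 0, 0, 0, 1, -0.0371, 0.0237, 0, 0, 0, 0, 1, -0.0498, 0.0419, 0, 0, 0, 0, 1, -0.0573, 0.0628, 0, 0, 0, 0, 1, -0.0592, 0.0849, 0, 0, 0, 0, 1, -0.0553, 0.1067, 0, 0, 0, 0, 1, -0.0459, 0.1268, 0, 0, 0, 0, 1, -0.0316, 0.1438, 0, 0, 0, 0, 1, -0.0134, 0.1565, 0, 0, 0, 0, 1, 0.0074, 0.164, 0, 0, 0, 0, 1, 0.0296, 0.1659, 0, 0, 0, 0, 1, 0.0514, 0.162, 0, 0, 0, 0, 1]

```text
time: 10.45
tool_pos: [0.5743, 0.0378, 0.1468]
ee_rot: [0.403, 0.915, -0.001, -0.001]
wrist_force: [-9.9, -5.1, 13.1]
finger_gap: 0.0264
gripper_force: 41.8
```

```bash
python3 wind.py 72.4 15 12; python3 - <<'E'
from h import *
s=arm.get_image("scene");t=arm.get_image("top")
cv2.imwrite("pics/w5.png",np.hstack([cv2.resize(t[90:240,210:410],(400,300),interpolation=cv2.INTER_CUBIC),cv2.resize(s[120:270,180:380],(400,300),interpolation=cv2.INTER_CUBIC)]))
E
```

```text
ang 72.38559896340473 r 0.08458431736807737 [0.57429601 0.03781855 0.14677566] [-9.9 -5.1 13.1] [-1.93  2.79  0.01] 0.02635724893060062 [-0.46  0.36  0.43  1.65 -0.16  1.17  0.75]
[ 0.0201 -0.0094]
[ 0.0371 -0.0237]
[ 0.0498 -0.0419]
[ 0.0573 -0.0628]
[ 0.0592 -0.0849]
[ 0.0553 -0.1067]
[ 0.0459 -0.1268]
[ 0.0316 -0.1438]
[ 0.0134 -0.1565]
[-0.0074 -0.164 ]
[-0.0296 -0.1659]
[-0.0514 -0.162 ]
```

View pics/w5.png

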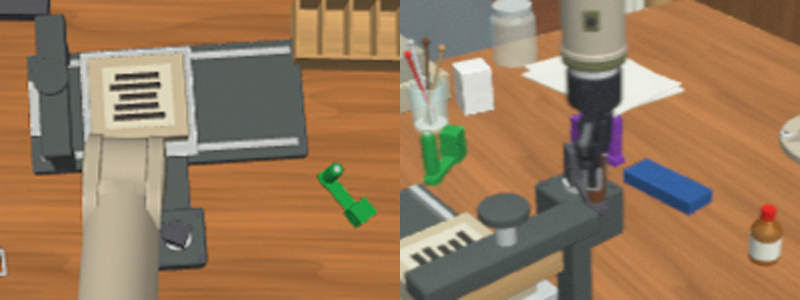

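The top crop shows the bed has moved left toward the bridge, and the crank is still on. Continuing with a small centre correction.

>>> servo_tool:
  motion: [0.0198, -0.0103, 0, 0, 0, 0, 1, 0.0368, -0.0246, 0, 0, 0, 0, 1, 0.0495, -0.0428, 0, 0, 0, 0, 1, 0.057, -0.0637, 0, 0, 0, 0, 1, 0.0589, -0.0858, 0, 0, 0, 0, 1, 0.055, -0.1076, 0, 0, 0, 0, 1, 0.0456, -0.1277, 0, 0, 0, 0, 1, 0.0313, -0.1447, 0, 0, 0, 0, 1, 0.0131, -0.1574, 0, 0, 0, 0, 1, -0.0077, -0.1649, 0, 0, 0, 0, 1, -0.0299, -0.1668, 0, 0, 0, 0, 1, -0.0517, -0.1629, 0, 0, 0, 0, 1]

```text
time: 11.75
tool_pos: [0.524, -0.1259, 0.1474]
ee_rot: [0.404, 0.915, 0.001, 0.002]
wrist_force: [5.5, 2.6, 3.6]
finger_gap: 0.0261
gripper_force: 40.3
```

>>> servo_tool:
  motion: [-0.0201, 0.0094, 0, 0, 0, 0, 1, -0.0371, 0.0237, 0, 0, 0, 0, 1, -0.0498, 0.0419, 0, 0, 0, 0, 1, -0.0573, 0.0628, 0, 0, 0, 0, 1, -0.0592, 0.0849, 0, 0, 0, 0, 1, -0.0553, 0.1067, 0, 0, 0, 0, 1, -0.0459, 0.1268, 0, 0, 0, 0, 1, -0.0316, 0.1438, 0, 0, 0, 0, 1, -0.0134, 0.1565, 0, 0, 0, 0, 1, 0.0074, 0.164, 0, 0, 0, 0, 1, 0.0296, 0.1659, 0, 0, 0, 0, 1, 0.0514, 0.162, 0, 0, 0, 0, 1]

```text
time: 12.95
tool_pos: [0.574, 0.0379, 0.1467]
ee_rot: [0.403, 0.915, -0.001, -0.001]
wrist_force: [-7.4, -3.6, 11.5]
finger_gap: 0.0261
gripper_force: 42.1
```

```bash
python3 wind.py 72.4 15 1
```

```text
ang 72.58513186693145 r 0.08462748355096926 [0.57402802 0.03794839 0.14666582] [-7.4 -3.6 11.5] [-1.39  2.46  0.02] 0.026079706861665095 [-0.43  0.35  0.39  1.65 -0.14  1.17  0.74]
[ 0.0201 -0.0094]
```

>>> servo_tool:
  motion: [0.0201, -0.0094, 0, 0, 0, 0, 1, 0.0371, -0.0237, 0, 0, 0, 0, 1, 0.0498, -0.0419, 0, 0, 0, 0, 1, 0.0573, -0.0628, 0, 0, 0, 0, 1, 0.0592, -0.0849, 0, 0, 0, 0, 1, 0.0553, -0.1067, 0, 0, 0, 0, 1, 0.0459, -0.1268, 0, 0, 0, 0, 1, 0.0316, -0.1438, 0, 0, 0, 0, 1, 0.0134, -0.1565, 0, 0, 0, 0, 1, -0.0074, -0.164, 0, 0, 0, 0, 1, -0.0296, -0.1659, 0, 0, 0, 0, 1, -0.0514, -0.162, 0, 0, 0, 0, 1]

```text
time: 14.15
tool_pos: [0.524, -0.1258, 0.1474]
ee_rot: [0.404, 0.915, 0.001, 0.002]
wrist_force: [5.7, 3.0, 3.1]
finger_gap: 0.0257
gripper_force: 40.5
```

>>> servo_tool:
  motion: [-0.0201, 0.0094, 0, 0, 0, 0, 1, -0.0371, 0.0237, 0, 0, 0, 0, 1, -0.0498, 0.0419, 0, 0, 0, 0, 1, -0.0573, 0.0628, 0, 0, 0, 0, 1, -0.0592, 0.0849, 0, 0, 0, 0, 1, -0.0553, 0.1067, 0, 0, 0, 0, 1, -0.0459, 0.1268, 0, 0, 0, 0, 1, -0.0316, 0.1438, 0, 0, 0, 0, 1, -0.0134, 0.1565, 0, 0, 0, 0, 1, 0.0074, 0.164, 0, 0, 0, 0, 1, 0.0296, 0.1659, 0, 0, 0, 0, 1, 0.0514, 0.162, 0, 0, 0, 0, 1]

```text
time: 15.35
tool_pos: [0.574, 0.038, 0.1466]
ee_rot: [0.403, 0.915, -0.001, -0.002]
wrist_force: [-8.7, -3.5, 12.2]
finger_gap: 0.0264
gripper_force: 42.2
```

```bash
python3 wind.py 72.4 10 12;python3 - <<'E'
from h import *
t=arm.get_image("top");cv2.imwrite("pics/t6.png",t)
def bx(im):
    h=cv2.cvtColor(im,cv2.COLOR_BGR2HSV)[100:170,225:365]
    m=((h[...,0]>12)&(h[...,0]<32)&(h[...,1]>25)&(h[...,1]<110)&(h[...,2]>140)).astype(np.uint8)
    n,_,st,ce=cv2.connectedComponentsWithStats(m);i=1+st[1:,4].argmax();return st[i]
for f in("top0","t4","t6"): print(f,bx(cv2.imread(f"pics/{f}.png")))
for uv in[(285,140),(284,140)]:print(ray("top",uv,.06))
E
```

```text
ang 72.62588741915944 r 0.08463179418699388 [0.57397187 0.0379705  0.14658325] [-8.7 -3.5 12.2] [-1.31  2.42 -0.02] 0.026374005118556972 [-0.39  0.35  0.34  1.65 -0.13  1.16  0.72]
[ 0.0137 -0.0057]
[ 0.0262 -0.0137]
[ 0.0371 -0.0237]
[ 0.0461 -0.0355]
[ 0.0529 -0.0486]
[ 0.0573 -0.0628]
[ 0.0592 -0.0775]
[ 0.0586 -0.0923]
[ 0.0553 -0.1067]
[ 0.0496 -0.1204]
[ 0.0416 -0.1329]
[ 0.0316 -0.1438]
top0 [  34   16   51   44 1701]
t4 [  34   16   97   54 2911]
t6 [  19   17   47   53 1726]
[0.79534717 0.00662344 0.06      ]
[0.79526011 0.01019225 0.06      ]
```

>>> servo_tool:
  motion: [0.0137, -0.0057, 0, 0, 0, 0, 1, 0.0262, -0.0137, 0, 0, 0, 0, 1, 0.0371, -0.0237, 0, 0, 0, 0, 1, 0.0461, -0.0355, 0, 0, 0, 0, 1, 0.0529, -0.0486, 0, 0, 0, 0, 1, 0.0573, -0.0628, 0, 0, 0, 0, 1, 0.0592, -0.0775, 0, 0, 0, 0, 1, 0.0586, -0.0923, 0, 0, 0, 0, 1, 0.0553, -0.1067, 0, 0, 0, 0, 1, 0.0553, -0.1067, 0, 0, 0, 0, 1]

```text
time: 16.4
tool_pos: [0.6304, -0.0714, 0.1471]
ee_rot: [0.405, 0.914, 0.0, 0.001]
wrist_force: [2.7, -0.4, 6.1]
finger_gap: 0.026
gripper_force: 41.1
```

```bash
python3 wind.py -17.6 10 12
```

```text
ang -19.290513437856323 r 0.08652428720372024 [ 0.63036644 -0.071384    0.14708793] [ 2.7 -0.4  6.1] [-0.15 -0.5  -0.  ] 0.025953104187240936 [-0.21  0.47  0.37  1.49 -0.18  1.21  0.93]
[-0.0057 -0.0137]
[-0.0137 -0.0262]
[-0.0237 -0.0371]
[-0.0355 -0.0461]
[-0.0486 -0.0529]
[-0.0628 -0.0573]
[-0.0775 -0.0592]
[-0.0923 -0.0586]
[-0.1067 -0.0553]
[-0.1204 -0.0496]
[-0.1329 -0.0416]
[-0.1438 -0.0316]
```

>>> servo_tool:
  motion: [-0.0057, -0.0137, 0, 0, 0, 0, 1, -0.0137, -0.0262, 0, 0, 0, 0, 1, -0.0137, -0.0262, 0, 0, 0, 0, 1]

```text
time: 16.7
tool_pos: [0.6162, -0.0973, 0.1472]
ee_rot: [0.405, 0.914, -0.0, 0.001]
wrist_force: [3.3, -2.3, 6.3]
finger_gap: 0.0263
gripper_force: 41.1
```

>>> servo_tool:
  motion: [-0.01, -0.0109, 0, 0, 0, 0, 1, -0.0218, -0.0199, 0, 0, 0, 0, 1, -0.0218, -0.0199, 0, 0, 0, 0, 1]

```text
time: 17.0
tool_pos: [0.5941, -0.1169, 0.1472]
ee_rot: [0.405, 0.915, -0.0, 0.001]
wrist_force: [1.2, -4.2, 7.4]
finger_gap: 0.0261
gripper_force: 41.1
```

>>> servo_tool:
  motion: [-0.0131, -0.0068, 0, 0, 0, 0, 1, -0.0273, -0.0112, 0, 0, 0, 0, 1, -0.0273, -0.0112, 0, 0, 0, 0, 1]

```text
time: 17.3
tool_pos: [0.5667, -0.1277, 0.1473]
ee_rot: [0.404, 0.915, -0.0, 0.001]
wrist_force: [1.0, -3.8, 7.9]
finger_gap: 0.026
gripper_force: 41.1
```

```bash
python3 wind.py -77.6 10 12
```

```text
ang -78.03100099627007 r 0.0867659168640859 [ 0.56669373 -0.12767962  0.1472517 ] [ 1.  -3.8  7.9] [-0.68 -0.1  -0.02] 0.02603368461393656 [-0.15  0.36  0.4   1.64 -0.15  1.17  1.03]
[-0.0147 -0.0019]
[-0.0295 -0.0012]
[-0.044  0.002]
[-0.0576  0.0077]
[-0.0701  0.0157]
[-0.081   0.0257]
[-0.09    0.0375]
[-0.0968  0.0506]
[-0.1013  0.0648]
[-0.1032  0.0795]
[-0.1025  0.0943]
[-0.0993  0.1087]
```

>>> servo_tool:
  motion: [-0.0147, -0.0019, 0, 0, 0, 0, 1, -0.0295, -0.0012, 0, 0, 0, 0, 1, -0.0295, -0.0012, 0, 0, 0, 0, 1]

```text
time: 17.6
tool_pos: [0.5396, -0.1285, 0.1479]
ee_rot: [0.404, 0.915, 0.001, 0.003]
wrist_force: [8.3, -5.1, 2.7]
finger_gap: 0.0261
gripper_force: 40.7
```

>>> servo_tool:
  motion: [-0.007, 0.0012, 0, 0, 0, 0, 1, -0.01, 0.002, 0, 0, 0, 0, 1, -0.01, 0.002, 0, 0, 0, 0, 1]

```text
time: 17.9
tool_pos: [0.5344, -0.1269, 0.1491]
ee_rot: [0.403, 0.915, 0.001, 0.008]
wrist_force: [25.9, -7.6, -3.9]
finger_gap: 0.0262
gripper_force: 40.5
```

At the hard stop: force rises to 26 N and the handle no longer follows. I'll relax the push, release, and rise.

>>> servo_tool:
  motion: [0.005, -0.001, 0, 0, 0, 0, 1, 0.0095, -0.002, 0, 0, 0, 0, 1, 0.0095, -0.002, 0, 0, 0, 0, 1]

```text
time: 18.2
tool_pos: [0.5392, -0.1282, 0.1476]
ee_rot: [0.404, 0.915, 0.0, 0.002]
wrist_force: [4.9, -2.8, 8.4]
finger_gap: 0.0262
gripper_force: 42.0
```

>>> servo_tool:
  motion: [0, 0, 0, 0, 0, 0, 0.2, 0, 0, 0, 0, 0, 0, -1, 0, 0, 0, 0, 0, 0, -1, 0, 0, 0, 0, 0, 0, -1, 0, 0, 0, 0, 0, 0, -1, 0, 0, 0.03, 0, 0, 0, -1, 0, 0, 0.07, 0, 0, 0, -1, 0, 0, 0.11, 0, 0, 0, -1, -0.04, -0.02, 0.13, 0, 0, 0, -1, -0.08, -0.06, 0.14, 0, 0, 0, -1, -0.08, -0.1, 0.14, 0, 0, 0, -1, -0.08, -0.1, 0.14, 0, 0, 0, -1]

```text
time: 19.4
tool_pos: [0.4537, -0.2349, 0.2877]
ee_rot: [0.408, 0.913, -0.001, 0.001]
wrist_force: [0.6, -0.5, -0.5]
finger_gap: 0.0853
gripper_force: 0.0
```

```bash
python3 - <<'E'
from h import *
o=arm.get_obs();print(o["time"],o["tool_pos"],o["wrist_force"],o["finger_gap"])
s=arm.get_image("scene");t=arm.get_image("top");cv2.imwrite("pics/t7.png",t)
cv2.imwrite("pics/w7.png",np.hstack([cv2.resize(t[90:240,210:410],(400,300),interpolation=cv2.INTER_CUBIC),cv2.resize(s[120:270,180:380],(400,300),interpolation=cv2.INTER_CUBIC)]))
E
```

```text
19.4 [ 0.45372576 -0.23486556  0.2876595 ] [ 0.59990246 -0.50545364 -0.46209984] 0.08527162377215054
```

View pics/w7.png

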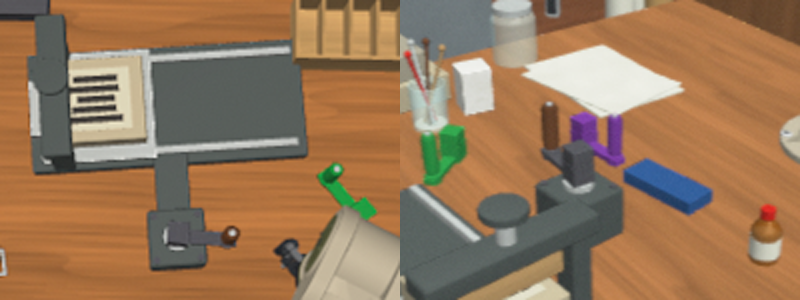

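```bash
python3 - <<'E'
from h import *
for X in([.5485,-.0435,.153],[.5485+.085*np.cos(np.radians(-97)),-.0435+.085*np.sin(np.radians(-97)),.187]):
    a=proj("top",X);b=proj("scene",X);print("top crop",(a-[210,90])*2,"scene crop",(b-[180,120])*2+[400,0])
def edge(f):
    g=cv2.cvtColor(cv2.imread(f"pics/{f}.png"),cv2.COLOR_BGR2GRAY)[130:145].mean(0);d=np.diff(g);i=270+np.argmin(d[270:340]);return i,d[i]
for f in("top0","t4","t7"):
    e=edge(f);print(f,e,ray("top",(e[0],137),.05))
E
```

```text
top crop [177.06264675 231.13222592] scene crop [576.03494657 146.18425535]
top crop [230.02811641 236.08628001] scene crop [551.47873452 103.15570344]
top0 (np.int64(311), np.float64(-59.33333333333334)) [ 0.81148063 -0.0865383   0.05      ]
t4 (np.int64(311), np.float64(-58.0)) [ 0.81148063 -0.0865383   0.05      ]
t7 (np.int64(285), np.float64(-59.400000000000006)) [0.80920208 0.00690557 0.05      ]
```

```bash
python3 -c "
from rig import arm
print(arm.close_job())"
```

```text
the job is handed in; nothing more can be done
None
```

The crank is seated on the square shaft and released, the bed was wound about 94 mm to the hard stop (taken as home), no bystander was touched as far as the pictures show, and the job was handed in at about 19.5 s; no verdict came back.

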